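Clip the grabber probe onto the red stud of a sloped terminal board

ROBOT

A 6-joint arm with a two-finger parallel gripper is mounted at the origin on the work surface. World frame = base frame: x ahead of the robot, y to its left, z up, the work surface at z = 0. Lengths are in m, angles in degrees, forces in N, time in s.
With the tool pointing down it reaches from about 0.25 to 0.725 m from the base axis. Payload 9.7 kg.
Tool frame: the origin (TCP) lies on the centre line of the jaws, within the pads' length; the fingertips stand 17 mm ahead of it and the grasp point (between the pads) lies 2 mm behind it (bot.tip_extent is the distance from the TCP to the fingertips, in m); z points along the fingers, y is the line along which they close (so a half turn about z gives the same grasp; the last joint's range is limited). The gripper opens to 85 mm and grips with 20 to 120 N. Pads are 22 mm wide; open, the fingers measure 114 mm over their backs; the gripper's body (76 mm by 85 mm) begins 54 mm behind the grasp point. The pads swing forward as they close: fully open they stand 13 mm farther back than shut.
Start: joints at [75, 4.979, 10.078, 95.1, 0, 90], TCP at [0.142, 0.531, 0.248] pointing down, gripper open.
Joint ranges: [-179.16, 179.16], [-48.56, 103.87], [-65.8, 70.77], [-126.05, 130.52], [-82.76, 87.17], [-180, 180]. Speed limits (degrees/s): [127.2, 127.2, 147.25, 180, 180, 180].

INTERFACE

Orientations are given as [roll, pitch, yaw] about the fixed x, y, z axes, in that order (R = Rz(yaw) Ry(pitch) Rx(roll)).
In Python, from workcell import bot gives the robot as it stands.
- The arm moves only by the tool carry_out, never from a script. Its argument "moves" is text: rows parted by semicolons, each of 7 numbers parted by spaces: the shift along the tool's x, y, z in mm, then the turn, a rotation vector about the tool's x, y, z in degrees, then the finger opening in mm, from 0 to 85.4. A call has 1 to 20 rows; each row is the pose to reach, as a shift and turn from the pose commanded when the call began, along the tool's axes at that moment; what a row does not reach only later rows make up. A row lasts 1/10 s, in which the tool goes at most 50 mm and 8.59 degrees, less where a joint would pass 70% of its speed; a pose out of reach is approached as far as the arm can. A call with a gripper value outside its range is refused whole. The fingers move at their own pace and stop on an object; "force" is the grip in N (left out, the last holds). Time passes only in rows, so rows that repeat a pose let the fingers close. It gives the time, the measured TCP pose, the force, the opening and the grip force at its end, in the units of the state.
- bot.get_obs(): the state, without advancing time (a new reading comes with each control period).
- bot.camera(name): name is "scene" or "top" or "wrist"; returns a dict with "img" (480x640x3 uint8, red, green, blue), "mtx" (3x3 intrinsics, pixels), "position" and "orientation" of the camera in the world; the wrist camera has in their place "mount" (4x4, takes a point from camera to tool coordinates, whose origin is the TCP and whose axes are the flange's). Camera axes: x right, y up, looking along -z (the intrinsics and any distortion apply to the point x, -y, -z); pixel columns grow to the right and rows downward; lengths in m; the calibration is good to about 2 mm. A picture is of the moment at which its call begins: read the wrist's pose just before it. There is no depth.
- bot.job_done(): hands the job in; it is judged then, once.
The state is a dict: "time": time; "q": joint angles; "qd": joint speeds; "joint_efforts": joint torques, N m; "ee_pos": TCP position; "tcp_rot": TCP orientation; "wrist_force": force on the tool from outside, world axes, zero at the start; "torque": the same for the moment, N m; "opening": finger opening in m; "grasp_force": force on a finger pad.
Only numpy, scipy, OpenCV 4.12 (cv2) and the standard library are available. Lean on these libraries where they do the work, as an engineer would, in place of code of your own. Each camera call takes 0.05 s, during which the arm holds its last target. There are 200 camera calls.

TASK

Squeeze the two finger plates of the parked grabber probe together so that its hook opens, take it off its parking post, and clip it onto the red-capped stud of the sloped board under the lamp: with the plates squeezed, bring the stud's bare steel shank into the open hook, then let go so that the spring clamps the shank. Leave the probe lying along the board's face, clamped on the red stud; do not touch the lamp, and leave the bottle, the spray can and the spool where they stand.

Things in the scene. Friction and masses are not known exactly. Their poses are not given: they have to be found in the camera images.
- probe_body (a point): Grabber probe, a loose test clip, 125 mm long, 70 g. Point on the barrel axis, 7 mm above its underside, in the plane of the black plate's front face. x: forward along the barrel to the nose and hook; z: up, to the plates' tops; y: left. Red barrel 14 mm thick (nose block 16 mm wide) from here to the flat nose at x=+58. It lies on its underside, plates upright.
- black_plate (a point): Centre of the front (+x) face of the probe's fixed black finger plate, 23 mm above the barrel axis; axes as probe_body. The plate is 6 mm thick, 24 mm wide (y), and reaches from 30 mm below this point to 15 mm above it; its part above the barrel's top (31 mm high) is free for a finger, from 16 mm below this point upward.
- red_plate (a point): Same point on the rear (-x) face of the sprung red thumb plate, of the same size, behind the black one; moves with the plunger. Outer span from this face to the black plate's front face: 60 mm minus plunger travel (54 mm parked, 44 mm fully squeezed). Only a thin sprung rod, up to 14 mm above the underside, runs between the plates. Squeezing the two faces together drives the hook forward.
- hook (a point): Inner face of the hook's crossbar, at barrel-axis height; moves with the plunger; at x=+60 mm+travel from probe_body. Hook of 3.5 mm rod: shank along y=-8 mm, crossbar from y=-8 to +7 mm, lip at y=+7 whose end is 3.5 mm nearer the nose. A post enters the open hook from the +y side (probe moving to its own +y), or along z. The throat between nose (x=+58) and crossbar is 2 mm+travel long.
- plunger (a joint): Travel of the plunger (red plate and hook together), m: 0 fully sprung back with nothing in the hook, 0.006 when clamped on an 8 mm post, 0.016 fully squeezed. Spring force about 3.6 N at 0, 5.4 N at 0.006, 8.4 N at 0.016.
- park_post (a point): Plain steel post, no cap, 8 mm thick, on which the probe is clamped at the start, lying on the wooden parking block (165 x 46 x 18 mm, fixed). The post stands 20 mm above the block's top; this point is on its axis 7 mm above the block's top. x: direction of the parked probe.
- stud_red_mid (a point): Target: bare 8 mm steel shank of the red-capped stud on the board; point on its axis 12 mm above the board's face. The shank is bare from 3 to 23 mm above the face; below is a 16 mm collar 3 mm high, above an 18 mm cap from 23 to 32 mm. z is the stud's axis, square to the board's face (28 degrees from vertical, leaning to the robot side), x runs up the slope of the board, y along the row of studs.
- stud_black_mid (a point): Same kind of stud with a black cap, not the target. Three studs stand in one row along y, about 50 mm apart, in any order.
- stud_blue_mid (a point): Same kind of stud with a blue cap, not the target.
- stand: Fixed stand of the green board. Origin on the bench under the board's centre; x level, towards the raised edge (away from the robot); y along the studs. Board 200 mm up the slope x 230 mm, sloped 28 degrees; centre of its face 78 mm above the bench. Studs 45 mm up the slope from the centre; components up to 16 mm tall on the top 30 mm of the slope, face below the studs bare.
- lamp: White lamp bar fixed over the lower board, moving with the stand; origin and axes as stand. Bar 24 (x) x 250 (y) x 22 mm (z), centred at x=-36, y=0, 285 mm above the bench, underside at 271 mm. One 16 mm mast at x=-36, y=-135 mm (30 mm joint block at its top, to 298 mm), round foot 60 mm wide at y=-150; the +y end is free. Not to be touched.
- flux_bottle_mid (a point): Loose white bottle with red cap, 40 mm thick, 100 mm tall; point half-way up. Leave alone.
- spray_can_mid (a point): Loose aluminium spray can, 66 mm thick, 190 mm tall; point half-way up. Leave alone.
- spool_mid (a point): Loose solder spool, 60 mm thick, 40 mm tall, standing on a flange; point half-way up. Leave alone.
- probe: The same probe; its origin lies 7 mm below probe_body, on its underside, same axes.
Things that resemble listed ones, but are neither listed nor needed, are in the scene too. There is more than one size of the probe; the job needs the larger.

How it is judged (in metres and radians):
On the way, in this order (a step that is already met when the one before it is completed fails the run):
1. the probe has been taken off its parking post (distance between probe_body and park_post above 0.13 m), for 0.1 s.
2. the plates are squeezed (plunger in more than 9.5 mm) with the red stud's shank inside the open hook (value of joint plunger above 0.0095 m and x of stud_red_mid in the frame of probe_body between 0.058 and 0.076 m and y of stud_red_mid in the frame of probe_body between -0.006 and 0.006 m and z of stud_red_mid in the frame of probe_body between -0.01 and 0.013 m), for 0.1 s.
At the end, for the whole second after the job is handed in: Hook clamped on the red shank: plunger at 4 to 8 mm, shank 58 to 66 mm ahead of the black plate and within 6 mm of the barrel axis sideways, hook between collar and cap; probe lying along the board within 20 degrees, at rest (value of joint plunger between 0.004 and 0.008 m and x of stud_red_mid in the frame of probe_body between 0.058 and 0.066 m and y of stud_red_mid in the frame of probe_body between -0.006 and 0.006 m and z of stud_red_mid in the frame of probe_body between -0.01 and 0.013 m and angle between the z axis of probe_body and the z axis of stud_red_mid, either way round below 0.35 rad and linear speed of probe below 0.02 m/s); the robot touches nothing.
It fails at once if the lamp is touched (over 1 N) (contact force between lamp and anything else above 1 N).
It fails at once if the white bottle is moved more than 25 mm (distance of flux_bottle_mid from where it was at the start of the episode above 0.025 m).
It fails at once if the spray can is moved more than 25 mm (distance of spray_can_mid from where it was at the start of the episode above 0.025 m).
It fails at once if the solder spool is moved more than 25 mm (distance of spool_mid from where it was at the start of the episode above 0.025 m).
It also fails if it takes over 48 s, if anything falls off the work surface, if the arm or the gripper's body presses on something with over 40 N, if the wrist force passes 120 N, or if a joint passes its speed limit or range.

## Working session

There is one attempt and no reset: what is moved stays moved. The work goes in short steps, Python scripts to look and compute and a tool call to move; the robot and the scene stay as the last step left them, time stands still between calls to the robot, and variables do not carry over. Pictures are saved under pics/ and viewed, at most 10 in all, crops included, and the job is handed in when it is done.

Besides the shell and the picture viewer there is one more tool, called after "Call:" as name(argument=value, ...) on one line, values as JSON. carry_out: Moves the arm, as the interface text tells. Its arguments: {"type":"object","properties":{"moves":{"type":"string"},"force":{"type":"number"}},"required":["moves"]}

```bash
mkdir -p pics; ls; python3 - <<'E'
from workcell import bot
import cv2,numpy as np
o=bot.get_obs();print(o)
for n in ["scene","top"]:
    c=bot.camera(n);cv2.imwrite(f"pics/{n}0.png",c["img"][:,:,::-1]);np.savez(f"{n}0.npz",**c)
    print(n,c["mtx"],c["position"],c["orientation"],c.keys())
c=bot.camera("wrist");print(c["mtx"],c["mount"],c.keys())
E
```

```text
pics
{'time': 0.0, 'q': array([7.50014238e+01, 5.01082383e+00, 1.00340684e+01, 9.50992461e+01,
       1.27835007e-03, 8.99994209e+01]), 'qd': array([ 0.00109394, -0.10082169,  0.01190186, -0.06172768,  0.1047581 ,
       -0.06859399]), 'joint_efforts': array([-1.00628830e-05, -5.20389104e+01,  4.64800751e+01,  1.63810397e-02,
       -2.39197522e-05, -1.34455732e-06]), 'ee_pos': array([0.14227787, 0.53106414, 0.24758225]), 'tcp_rot': array([-1.79923998e+02, -1.27911716e-03,  1.65002001e+02]), 'wrist_force': array([-0.28992576, -0.08231509, -0.5170871 ]), 'torque': array([-0.00160058,  0.01338544, -0.08258833]), 'grasp_force': 0.0, 'opening': 0.0852171901128453}
scene [[609.3837184    0.         325.77157399]
 [  0.         609.3837184  232.51694207]
 [  0.           0.           1.        ]] [1.06489103 0.40488069 1.17766772] [ 33.0367319   -0.79059197 132.79311745] dict_keys(['img', 'mtx', 'position', 'orientation'])
top [[455.58877236   0.         322.84477519]
 [  0.         455.58877236 232.1605409 ]
 [  0.           0.           1.        ]] [ 0.412953   -0.03490064  1.09583767] [  7.04365794  -0.57417987 -88.43860948] dict_keys(['img', 'mtx', 'position', 'orientation'])
[[407.56943487   0.         311.4576918 ]
 [  0.         407.56943487 245.34363032]
 [  0.           0.           1.        ]] [[ 2.84844626e-04  9.58429311e-01  2.85329939e-01  7.39384255e-02]
 [ 9.99999959e-01 -2.65196821e-04 -1.07497335e-04  2.15162369e-03]
 [-2.73600043e-05  2.85329958e-01 -9.58429348e-01 -1.25893132e-01]
 [ 0.00000000e+00  0.00000000e+00  0.00000000e+00  1.00000000e+00]] dict_keys(['img', 'mtx', 'mount'])
```

View pics/scene0.png

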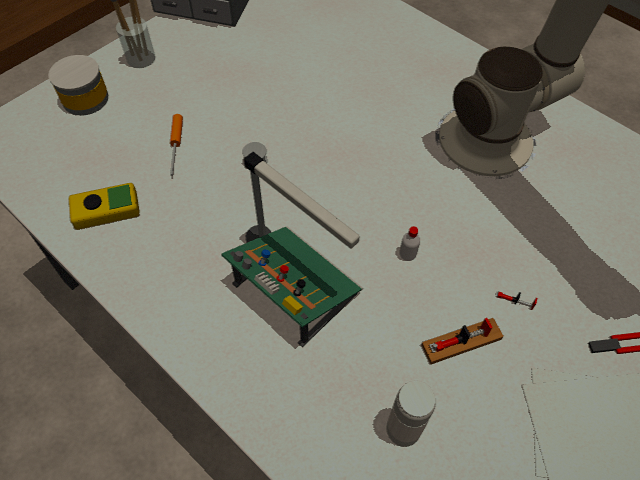

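View pics/top0.png

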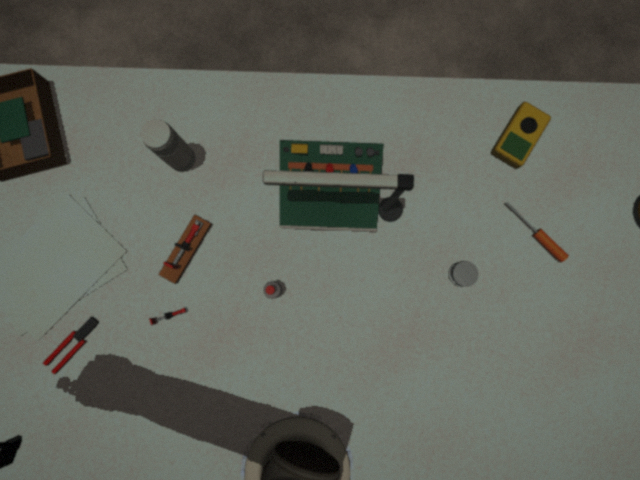

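The target is the parked larger probe, at scene (463,340) and top (185,248). It lies on the wooden block, with its hook towards the board. The look-alike at scene (516,299), top (168,315), is smaller, off the block and not on a post. The studs, left to right in top, are black, red (330,168) and blue. The lamp mast is on the -y side.

```bash
cat > h.py <<'E'
import numpy as np,cv2
from scipy.spatial.transform import Rotation as R
def ray(c,px):
    K=c["mtx"]; d=np.array([(px[0]-K[0,2])/K[0,0],-(px[1]-K[1,2])/K[1,1],-1.])
    return np.array(c["position"]),R.from_euler("xyz",c["orientation"],degrees=True).apply(d)
def onz(c,px,z):
    p,d=ray(c,px); return p+d*(z-p[2])/d[2]
def tri(c1,p1,c2,p2):
    a,d=ray(c1,p1);b,e=ray(c2,p2)
    s,t=np.linalg.lstsq(np.c_[d,-e],b-a,rcond=None)[0]
    return (a+s*d+b+t*e)/2,np.linalg.norm(a+s*d-b-t*e)
def wristcam(bot):
    o=bot.get_obs(); c=dict(bot.camera("wrist"))
    T=np.eye(4);T[:3,:3]=R.from_euler("xyz",o["tcp_rot"],degrees=True).as_matrix();T[:3,3]=o["ee_pos"]
    M=T@c["mount"];c["position"]=M[:3,3];c["orientation"]=R.from_matrix(M[:3,:3]).as_euler("xyz",degrees=True)
    return c
def blobs(img,hl,hh,s=110,v=60,amin=8,box=None):
    h=cv2.cvtColor(img,cv2.COLOR_RGB2HSV); m=cv2.inRange(h,(hl,s,v),(hh,255,255))
    if hl==0: m|=cv2.inRange(h,(172,s,v),(180,255,255))
    if box: k=np.zeros_like(m);k[box[1]:box[3],box[0]:box[2]]=1;m*=k
    n,_,st,ce=cv2.connectedComponentsWithStats(m)
    return [(ce[i].round(1),st[i].tolist()) for i in range(1,n) if st[i,4]>=amin],m
E
python3 - <<'E'
from h import *
S=dict(np.load("scene0.npz"));T=dict(np.load("top0.npz"))
print("red S",blobs(S["img"],0,6,box=(250,220,510,370))[0]);print("red T",blobs(T["img"],0,6,box=(150,150,400,310))[0])
print("blue S",blobs(S["img"],105,130,box=(220,220,370,320))[0]);print("blue T",blobs(T["img"],105,130,box=(270,130,400,220))[0])
b,m=blobs(T["img"],4,18,s=80,v=50,box=(150,205,220,290),amin=100);
pts=np.argwhere(m)[:,::-1].astype(np.float32);r=cv2.minAreaRect(pts);bx=cv2.boxPoints(r);print(r)
print("block",[onz(T,p,.018).round(4) for p in bx],onz(T,r[0],.018))
b,m=blobs(T["img"],65,90,s=80,v=25,box=(260,130,400,240),amin=100);r=cv2.minAreaRect(np.argwhere(m)[:,::-1].astype(np.float32));bx=cv2.boxPoints(r);print("board",r[2],bx)
for p in bx: print(onz(T,p,.031 if p[1]>200 else .125).round(4))
for n,c,bx in (("sc",S,(415,310,510,370)),("st",S,(250,220,370,330)),("tp",T,(150,205,225,290)),("tst",T,(260,130,400,240))):
    pass
a=cv2.resize(S["img"][310:370,415:510],None,fx=8,fy=8,interpolation=2)[:,:,::-1]
b=cv2.resize(T["img"][205:290,155:220],None,fx=5.6,fy=5.6,interpolation=2)[:,:,::-1]
d=cv2.resize(S["img"][220:350,215:370],None,fx=2.5,fy=2.5)[:,:,::-1]
cv2.imwrite("pics/crop1.png",a)
E
```

```text
red S [(array([413.3, 229.8]), [409, 226, 9, 8, 58]), (array([283.8, 268.8]), [280, 265, 9, 9, 61]), (array([279.6, 279. ]), [277, 276, 7, 6, 23]), (array([503.5, 295.5]), [498, 292, 12, 9, 52]), (array([488.1, 323. ]), [485, 318, 7, 11, 30]), (array([446.6, 342.7]), [435, 337, 24, 13, 156])]
red T [(array([329.3, 167.6]), [325, 163, 9, 9, 63]), (array([191.8, 232.8]), [185, 224, 15, 19, 123]), (array([167.8, 264.4]), [164, 262, 9, 6, 32]), (array([269.8, 289.4]), [266, 285, 9, 10, 69])]
blue S [(array([265.2, 253.1]), [262, 250, 8, 8, 48]), (array([261.8, 263.4]), [259, 261, 8, 5, 20])]
blue T [(array([353. , 168.8]), [350, 165, 7, 8, 47])]
((183.94117736816406, 248.2646942138672), (20.751327514648438, 70.48591613769531), 30.963754653930664)
block [array([0.4383, 0.345 , 0.018 ]), array([0.5844, 0.269 , 0.018 ]), array([0.5599, 0.2251, 0.018 ]), array([0.4145, 0.3016, 0.018 ])] [0.4986339 0.2854557 0.018    ]
board 1.9749339818954468 [[277.34912 223.87411]
 [280.22797 140.38718]
 [382.03796 143.89786]
 [379.15912 227.3848 ]]
[0.5614 0.0658 0.031 ]
[0.7338 0.0579 0.125 ]
[ 0.7327 -0.1664  0.125 ]
[ 0.5599 -0.1746  0.031 ]
```

View pics/crop1.png

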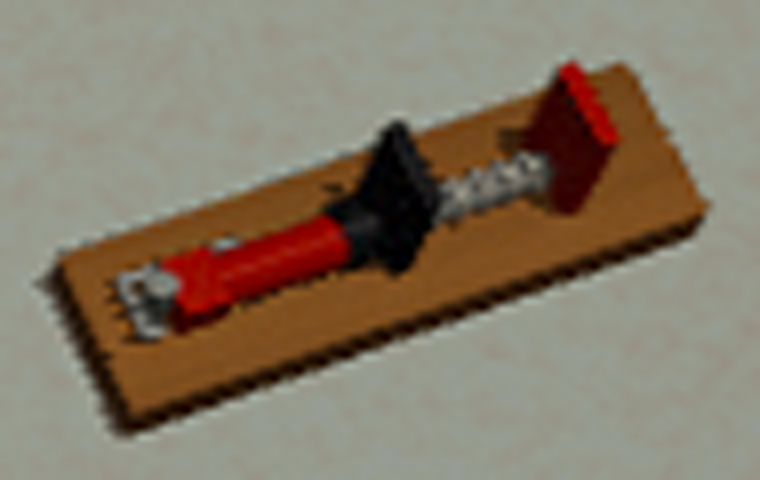

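The crop shows the parked probe clamped on the block's post: hook at scene (430,347), black plate at (464,333), red plate at (488,325). It faces left in the picture, and both plates are free on their outer sides.

```bash
python3 - <<'E'
from h import *
S=dict(np.load("scene0.npz"));T=dict(np.load("top0.npz"))
r=tri(S,(283.8,268.8),T,(329.3,167.6));b=tri(S,(265.2,253.1),T,(353,168.8));print("red cap",r,"blue",b,"row yaw",np.degrees(np.arctan2(*(r[0]-b[0])[:2])))
print("bottle cap",tri(S,(413.3,229.8),T,(269.8,289.4)))
print("barrel",tri(S,(446.6,342.7),T,(191.8,232.8)))
# red plate top edge, z=.018+.045
print("redplate",onz(T,(167.8,264.4),.058),onz(S,(488.1,323),.05))
print("blackplate top",onz(S,(415+403/8,310+150/8),.063), "nose",onz(S,(415+185/8,310+280/8),.03))
print("can top",onz(T,(157,132),.19))
E
```

```text
red cap (array([ 0.67429897, -0.05093309,  0.12855826]), np.float64(0.0014294585540792467)) blue (array([ 0.67370797, -0.10324264,  0.12808738]), np.float64(3.2449934061058023e-06)) row yaw 0.6473115312685599
bottle cap (array([0.40802899, 0.06999801, 0.09988158]), np.float64(9.555429868146732e-05))
barrel (array([0.53424326, 0.26629427, 0.03024125]), np.float64(0.0012343270861293405))
redplate [0.45776969 0.30767974 0.058     ] [0.45113771 0.3050589  0.05      ]
blackplate top [0.49955839 0.28027108 0.063     ] nose [0.54941441 0.25723658 0.03      ]
can top [0.72237907 0.30485791 0.19      ]
```

Call:
carry_out(moves="-386 -141 48 0 0 103 85;-386 -141 48 0 0 103 85;-386 -141 48 0 0 103 85;-386 -141 48 0 0 103 85;-386 -141 48 0 0 103 85;-386 -141 48 0 0 103 85;-386 -141 48 0 0 103 85;-386 -141 48 0 0 103 85;-386 -141 48 0 0 103 85;-386 -141 48 0 0 103 85;-386 -141 48 0 0 103 85;-386 -141 48 0 0 103 85;-386 -141 48 0 0 103 85;-386 -141 48 0 0 103 85;-386 -141 48 0 0 103 85", force=25)

```text
time: 1.65
ee_pos: [0.4786, 0.2952, 0.2002]
tcp_rot: [-180.0, 0.0, 62.2]
wrist_force: [-0.5, 0.0, -0.4]
opening: 0.0857
grasp_force: 0.0
```

```bash
python3 - <<'E'
from h import *
from workcell import bot
o=bot.get_obs();print(o["q"].round(1),o["ee_pos"],o["tcp_rot"],bot.tip_extent,o["time"])
c=wristcam(bot);cv2.imwrite("pics/w1.png",c["img"][:,:,::-1]);np.savez("w1.npz",**c)
b,m=blobs(c["img"],0,6,amin=40);print(b)
E
```

```text
[ 31.7   5.9   5.8  89.9   0.  149.5] [0.47862217 0.29518322 0.20017481] [-1.79993278e+02  1.00515144e-02  6.22013876e+01] 0.017 1.65
[(array([275.7, 233.8]), [271, 210, 11, 45, 362]), (array([396.3, 225.1]), [363, 214, 64, 23, 1188]), (array([105.9, 256.4]), [99, 249, 14, 16, 96]), (array([179.5, 293. ]), [162, 279, 34, 29, 356])]
```

View pics/w1.png

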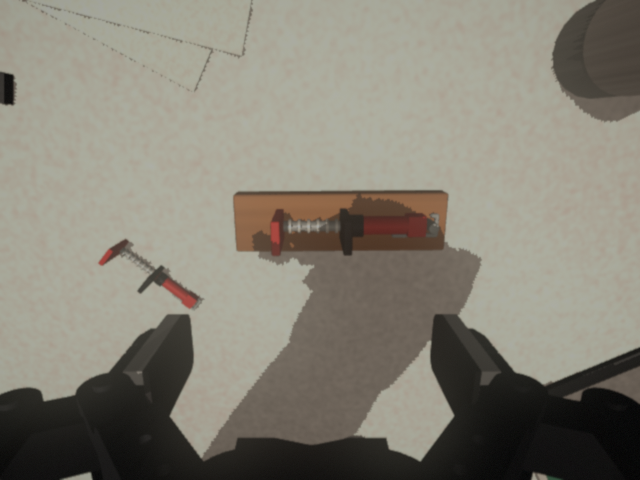

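```bash
python3 - <<'E'
from h import *
c=dict(np.load("w1.npz"));img=c["img"]
_,m=blobs(img,0,6,amin=40)
for x in (366,372,380,390,400,410,416,422,425,427):
    r=np.where(m[200:250,x])[0]+200; print(x,r.min(),r.max(),end=" | ")
b,k=blobs(img,4,18,s=70,v=50,box=(225,180,460,260),amin=300);r=cv2.minAreaRect(np.argwhere(k)[:,::-1].astype(np.float32));print("\nblk",r)
g=img[205:258,335:368].max(2); 
hsv=cv2.cvtColor(img,cv2.COLOR_RGB2HSV);print(g[:, ::2])
for x in range(266,290): 
    q=np.where((m[200:260,x]>0))[0]+200; print(x,(q.min(),q.max()) if len(q) else None,end=" ")
a=onz(c,(370,225),.032);b=onz(c,(400,225),.032);e=onz(c,(427.5,225),.032)
print(a,b,e, "yaw imgrow",np.degrees(np.arctan2(*(e-a)[1::-1])))
E
```

```text
366 217 234 | 372 217 233 | 380 217 233 | 390 217 233 | 400 217 233 | 410 214 236 | 416 214 236 | 422 215 236 | 425 216 235 | Traceback (most recent call last):
  File "<stdin>", line 5, in <module>
    return umr_minimum(a, axis, None, out, keepdims, initial, where)
ValueError: zero-size array to reduction operation minimum which has no identity
```

```bash
python3 - <<'E'
from h import *
c=dict(np.load("w1.npz"));img=c["img"]
_,m=blobs(img,0,6,amin=40)
b,k=blobs(img,4,18,s=70,v=50,box=(225,180,460,260),amin=300);r=cv2.minAreaRect(np.argwhere(k)[:,::-1].astype(np.float32));print("blk",r)
g=(img[205:258:3,335:368].max(2)<45).astype(int)
for i,row in enumerate(g): print(205+3*i,"".join(map(str,row)))
for x in range(268,286,2):
    q=np.where((m[200:260,x]>0))[0]+200; print(x,(q.min(),q.max()) if len(q) else None,end=" ")
Rt=R.from_euler("xyz",[180,0,62.2],degrees=True);p0=np.array([.47862,.29518,.20017])
for n,px,z in (("noseTop",(427,225.3),.032),("barrel",(380,225.3),.029),("redtop outer",(271,225),.063),("blk ax",(350,225.3),.029)):
    print(n,(Rt.inv().apply(onz(c,px,z)-p0)*1000).round(1))
E
```

```text
blk ((340.2329406738281, 222.85824584960938), (63.177616119384766, 214.0453643798828), 89.48383331298828)
205 000000000000000000000000000000000
208 000000000000000000000000000000000
211 000000000000000000000000000000000
214 000000000000000000000000000000000
217 000000000000000000000000000000000
220 000000000000000000000000000000000
223 000000000000000000000000000000000
226 000000000000000000000000000000000
229 000000000000000000000000000000000
232 000000000000000000111111010000000
235 000000000000000001000010110000000
238 000000110000000000000000000000000
241 000000011100000100000000000000000
244 000000001000001000000000000000000
247 000000001100001100000000000000000
250 000000000000001000000000000000000
253 000000000000000000000000000000000
256 000000000000000000000000000000000
268 None 270 None 272 (np.int64(221), np.int64(253)) 274 (np.int64(217), np.int64(254)) 276 (np.int64(213), np.int64(254)) 278 (np.int64(211), np.int64(254)) 280 (np.int64(210), np.int64(244)) 282 (np.int64(232), np.int64(232)) 284 None noseTop [  2.4  84.  168.2]
barrel [  1.7  49.6 171.2]
redtop outer [ 10.2 -28.6 137.2]
blk ax [  1.7  27.1 171.2]
```

The probe's yaw matches the tool's. The nose is at column 427 and the outer face of the red plate at column 271, so the span is centred to within about 1 mm. Next I descend and squeeze.

Call:
carry_out(moves="2 -1 50 0 0 0 85;2 -1 95 0 0 0 85;2 -1 130 0 0 0 85;2 -1 148 0 0 0 85;2 -1 148 0 0 0 85;2 -1 148 0 0 0 60;2 -1 148 0 0 0 52;2 -1 148 0 0 0 48;2 -1 148 0 0 0 40;2 -1 148 0 0 0 40;2 -1 148 0 0 0 40;2 -1 148 0 0 0 40;2 -1 148 0 0 0 40", force=30)

```text
time: 3.0
ee_pos: [0.4803, 0.2983, 0.0553]
tcp_rot: [179.8, -0.3, 62.0]
wrist_force: [0.5, 0.4, 7.9]
opening: 0.0428
grasp_force: 31.1
```

```bash
python3 - <<'E'
from h import *
from workcell import bot
o=bot.get_obs();print(o["opening"],o["grasp_force"],o["ee_pos"],o["wrist_force"])
c=wristcam(bot);cv2.imwrite("pics/w2.png",c["img"][:,:,::-1]);np.savez("w2.npz",**c)
E
```

```text
0.04283104918142965 31.13935947418213 [0.48028186 0.29832302 0.05533383] [0.47491335 0.37163921 7.93920781]
```

View pics/w2.png

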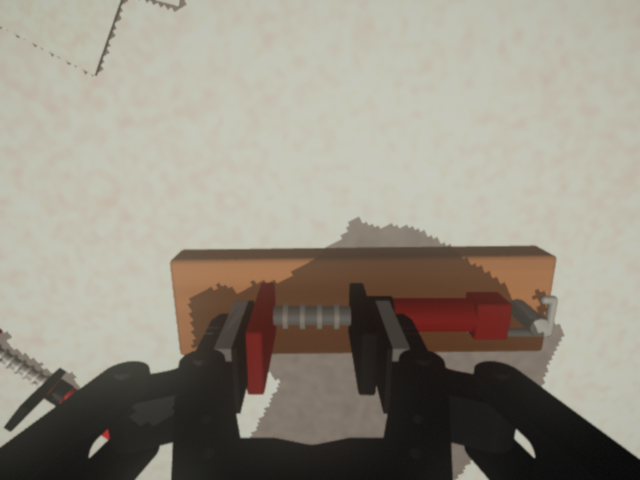

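The plates are squeezed at 42.8 mm and the hook is open. The post, at about (540,322), stands free between the nose at (510,315) and the crossbar at column 552. Next I lift straight up.

Call:
carry_out(moves="0 0 -5 0 0 0 40;0 0 -15 0 0 0 40;0 0 -30 0 0 0 40;0 0 -60 0 0 0 40;0 0 -100 0 0 0 40;0 0 -150 0 0 0 40;0 0 -150 0 0 0 40")

```text
time: 3.75
ee_pos: [0.4805, 0.2985, 0.2109]
tcp_rot: [179.7, -0.5, 62.0]
wrist_force: [-0.0, -0.2, -0.4]
opening: 0.0431
grasp_force: 30.8
```

```bash
python3 - <<'E'
from h import *
from workcell import bot
o=bot.get_obs();print(o["opening"],o["grasp_force"],o["ee_pos"],o["tcp_rot"],o["wrist_force"],o["time"])
c=wristcam(bot);cv2.imwrite("pics/w3.png",c["img"][230:430,200:600,::-1].repeat(2,0).repeat(2,1)[:400,:800]);np.savez("w3.npz",**c)
b,m=blobs(c["img"],0,6,v=40,amin=40,box=(220,230,600,430));print(b)
# pixel-> tool coords at given tool z
M=c["mount"];K=c["mtx"]
def tool(px,z):
    d=M[:3,:3]@np.array([(px[0]-K[0,2])/K[0,0],-(px[1]-K[1,2])/K[1,1],-1]);p=M[:3,3];return ((p+d*(z-p[2])/d[2])*1000).round(1)
i=max(range(len(b)),key=lambda i:b[i][1][0]);x0,y0,w,h,_=b[i][1]
for x in range(x0,x0+w,10):
    r=np.where(m[y0:y0+h,x])[0]+y0; print(x,r.min(),r.max(),tool((x,r.mean()),.023))
print("nose",tool((x0+w,y0+h/2),.023))
E
```

```text
0.04314950400884408 30.78301727771759 [0.4805219  0.29849226 0.21089903] [179.68254855  -0.54649971  62.00514205] [-0.01466165 -0.18674872 -0.39207615] 3.75
[(array([455.9, 315.9]), [393, 299, 117, 39, 3420]), (array([257.8, 357.2]), [246, 324, 28, 70, 1506])]
393 299 303 [ 6.9 30.5 23. ]
403 299 314 [ 4.6 34.7 23. ]
413 299 323 [ 2.6 38.8 23. ]
423 299 330 [ 1.  42.9 23. ]
433 299 330 [ 1.  46.9 23. ]
443 299 330 [ 1.  50.9 23. ]
453 299 330 [ 1. 55. 23.]
463 300 330 [ 0.8 59.  23. ]
473 303 335 [-0.9 63.2 23. ]
483 304 337 [-1.6 67.3 23. ]
493 304 337 [-1.6 71.4 23. ]
503 304 337 [-1.6 75.4 23. ]
nose [-0.7 78.1 23. ]
```

View pics/w3.png

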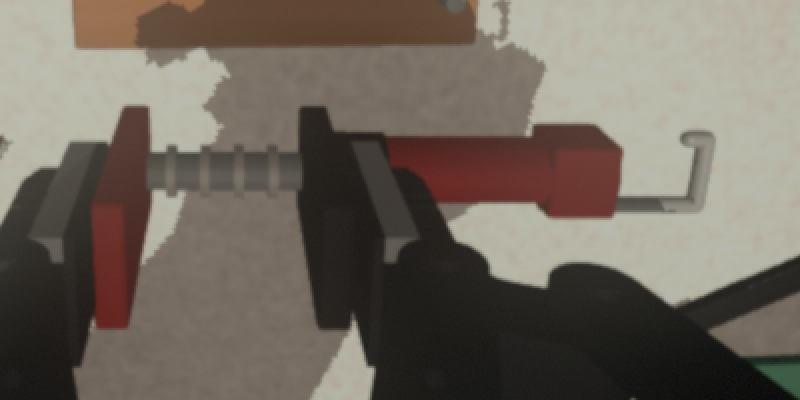

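Off the post, with the hook open and empty. The nose edge at pixel (511,318) gives tool y ≈ 78–80 mm and lateral offset ≈ 0, as expected. Now I compute the move to a tilted waypoint in front of the lamp.

```bash
cat >> h.py <<'E'
def board_R(yaw=0.):
    s,c=np.sin(np.radians(28)),np.cos(np.radians(28))
    return R.from_euler("z",yaw,degrees=True)*R.from_matrix(np.array([[0,1,0],[c,0,s],[s,0,-c]]).T)
def delta(o,p,Rt):
    R0=R.from_euler("xyz",o["tcp_rot"],degrees=True)
    return (R0.inv().apply(np.array(p)-o["ee_pos"])*1000).round(1),np.degrees((R0.inv()*Rt).as_rotvec()).round(1)
E
python3 - <<'E'
from h import *
from workcell import bot
print(delta(bot.get_obs(),(.46,-.075,.19),board_R()))
E
```

```text
(array([-339. ,  157.4,   15.8]), array([-27.1,   6.5, -27.5]))
```

Call:
carry_out(moves="-45 20 2 -4 1 -4 40;-90 40 4 -8 2 -8 40;-135 62 6 -12 3 -12 40;-180 84 8 -16 4 -16 40;-225 105 10 -20 5 -20 40;-270 126 12 -24 6 -24 40;-310 144 14 -27.1 6.5 -27.5 40;-339 157 16 -27.1 6.5 -27.5 40;-339 157 16 -27.1 6.5 -27.5 40;-339 157 16 -27.1 6.5 -27.5 40")

```text
time: 4.8
ee_pos: [0.4577, -0.0763, 0.1859]
tcp_rot: [152.5, 0.2, 89.8]
wrist_force: [0.4, 0.3, -1.0]
opening: 0.043
grasp_force: 30.9
```

```bash
python3 - <<'E'
from h import *
from workcell import bot
o=bot.get_obs();print(o["q"].round(1),o["opening"],o["grasp_force"],o["ee_pos"],o["tcp_rot"],board_R().as_euler("xyz",degrees=True),o["time"])
c=wristcam(bot);cv2.imwrite("pics/w4.png",c["img"][:,:,::-1]);np.savez("w4.npz",**c)
print("red",blobs(c["img"],0,6,v=40,amin=40)[0]);print("blue",blobs(c["img"],105,130,v=40,amin=40)[0])
E
```

```text
[-12.7 -35.1 -33.7  64.3   5.6  78.8] 0.04296001529085789 30.887812972068787 [ 0.45772263 -0.07632726  0.18589925] [152.45011657   0.22527838  89.83834845] [152.   0.  90.] 4.8
red [(array([539.9, 194.4]), [516, 180, 45, 30, 816]), (array([262.9, 312.2]), [250, 286, 24, 41, 201]), (array([459.3, 314.3]), [393, 293, 119, 46, 3927]), (array([254.9, 361.1]), [246, 331, 19, 62, 1022])]
blue [(array([518. , 251.2]), [510, 248, 17, 8, 60]), (array([535.3, 269. ]), [524, 258, 24, 23, 420])]
```

View pics/w4.png

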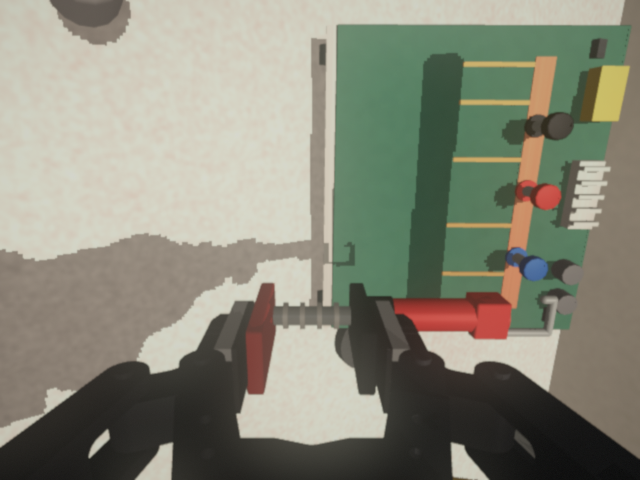

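```bash
python3 - <<'E'
from h import *
c=dict(np.load("w4.npz"));img=c["img"]
_,m=blobs(img,0,6,v=40,amin=40,box=(505,170,570,220))
for x in range(514,563,3):
    q=np.where(m[:,x])[0]; print(x,(q.min(),q.max()) if len(q) else None,end=" ")
E
python3 - <<'E'
from h import *
c=dict(np.load("w4.npz"));img=c["img"]
P={}
for n,px in (("red",(546,196.5)),("blue",(534,268.5)),("black",(557.5,126))): P[n]=onz(c,px,.1240); print(n,P[n].round(4))
for a,b in (("red","blue"),("black","red"),("black","blue")): d=P[a]-P[b];print(a,b,np.linalg.norm(d),np.degrees(np.arctan2(-d[0],d[1])))
# front edge corners of face: z .078-.1*sin28
for px in ((338,25),(331,300)): print("front edge",onz(c,px,.031))
E
```

```text
514 None 517 (np.int64(187), np.int64(196)) 520 (np.int64(183), np.int64(199)) 523 (np.int64(181), np.int64(200)) 526 (np.int64(181), np.int64(200)) 529 (np.int64(180), np.int64(200)) 532 (np.int64(181), np.int64(200)) 535 (np.int64(183), np.int64(204)) 538 (np.int64(186), np.int64(206)) 541 (np.int64(185), np.int64(208)) 544 (np.int64(184), np.int64(209)) 547 (np.int64(184), np.int64(209)) 550 (np.int64(185), np.int64(208)) 553 (np.int64(186), np.int64(207)) 556 (np.int64(187), np.int64(204)) 559 (np.int64(191), np.int64(201)) 562 None red [ 0.6731 -0.0503  0.124 ]
blue [ 0.6732 -0.1034  0.124 ]
black [ 0.6728 -0.0033  0.124 ]
red blue 0.053119252203015416 0.06922719310876285
black red 0.046958305252181136 0.3953525264986682
black blue 0.100077153697155 0.2222514139544447
front edge [0.55854466 0.06269306 0.031     ]
front edge [ 0.55620642 -0.14125613  0.031     ]
```

```bash
python3 - <<'E'
from h import *
from workcell import bot
print(delta(bot.get_obs(),(.569,-.0745,.1307),board_R(.2)))
E
```

```text
(array([  1.3,  72.8, 100.4]), array([-0.4,  0.3, -0.1]))
```

Call:
carry_out(moves="1 12 17 0 0 0 40;1 24 34 0 0 0 40;1 36 51 0 0 0 40;1 48 68 0 0 0 40;1 60 85 -0.4 0.3 0 40;1 68 95 -0.4 0.3 0 40;1 73 100 -0.4 0.3 0 40;1 73 100 -0.4 0.3 0 40;1 73 100 -0.4 0.3 0 40")

```text
time: 5.75
ee_pos: [0.5691, -0.0741, 0.1316]
tcp_rot: [152.0, -0.0, 90.2]
wrist_force: [-0.1, 1.0, -0.8]
opening: 0.0431
grasp_force: 30.9
```

```bash
python3 - <<'E'
from h import *
from workcell import bot
o=bot.get_obs();print(o["q"].round(1),o["opening"],o["ee_pos"],o["tcp_rot"],o["time"])
c=wristcam(bot);cv2.imwrite("pics/w5.png",c["img"][:,:,::-1]);np.savez("w5.npz",**c)
E
```

```text
[ -9.5 -18.5 -29.4  51.5   4.6  81.4] 0.04308085213606253 [ 0.56914492 -0.07405268  0.13162434] [ 1.52025489e+02 -2.20944200e-02  9.01988830e+01] 5.75
```

View pics/w5.png

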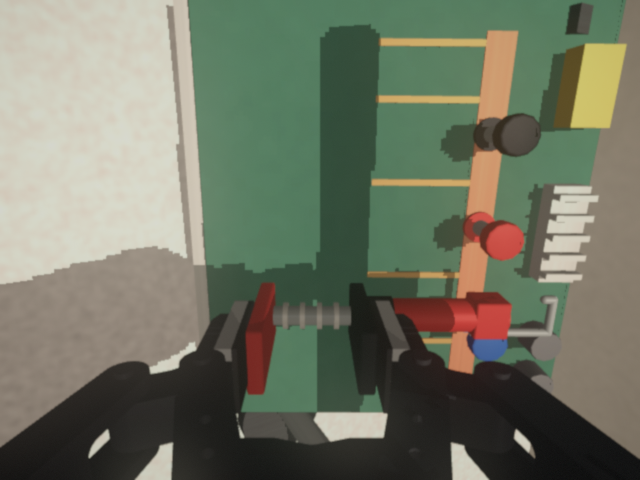

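```bash
python3 - <<'E'
from h import *
c=dict(np.load("w5.npz"));img=c["img"];M=c["mount"];K=c["mtx"]
def tool(px,z):
    d=M[:3,:3]@np.array([(px[0]-K[0,2])/K[0,0],-(px[1]-K[1,2])/K[1,1],-1]);p=M[:3,3];return ((p+d*(z-p[2])/d[2])*1000).round(1)
b,m=blobs(img,0,6,v=40,amin=40,box=(455,200,540,275));print(b)
r=[]
for x in range(462,530,3):
    q=np.where(m[:,x])[0]; print(x,(int(q.min()),int(q.max())) if len(q) else None,end=" ")
n=-board_R(.2).as_matrix()[:,2]; h=1000*n@(np.array([.56914,-.07405,.13162])-(np.array([.681,-.0505,.1097])-.012*n));print("\nTCP above face",h)
print("cap", tool((502.5,240),(h-28)/1000),"collar",tool((478,226),(h-2)/1000))
h=cv2.cvtColor(img,cv2.COLOR_RGB2HSV)
for row in (310,318,325): print(row,img[row,505:565:2].sum(1)//3)
for col in (520,530,540,548,552): print(col,img[290:345:2,col].sum(1)//3)
print("crossbar",tool((546,318),.030),tool((511,318),.025))
print("hook shank/lip x", tool((530,332),.03),tool((548,300),.03))
E
```

```text
[(array([495.4, 236.1]), [464, 212, 60, 48, 1739])]
462 None 465 (221, 234) 468 (217, 237) 471 (215, 239) 474 (214, 241) 477 (213, 241) 480 (212, 242) 483 (212, 248) 486 (213, 251) 489 (215, 254) 492 (218, 257) 495 (222, 258) 498 (222, 259) 501 (221, 259) 504 (222, 259) 507 (222, 258) 510 (223, 258) 513 (224, 256) 516 (226, 254) 519 (229, 252) 522 (233, 245) 525 None 528 None 
TCP above face 83.90757314389636
cap [23.4 88.3 55.9] collar [23.7 87.  81.9]
310 [112 112 111 109 104 104 104 103 104 104 104 103 104 104 103 103 102 102
 102 102  98  72  96 130 158 155 107 105 104 105]
318 [110 111 114 110 102 102 102 102 103 102 103 103 103 103 102 102 103 102
 102 100  75  85 121 152 160 117 104 104 103 116]
325 [109 107  99  67  66  65  64  65  59  54  54  54  54  54  55  55  56  58
  61  64  74 108 140 161 132 103 103 102 111 123]
520 [105 104 104 104 105 105 105 105 104 103 104 103 103 103 102 101  94  67
  59  79 127 168 162 111  52  51  54  60]
530 [105 104 104 105 105 104 105 104 104 103 104 103 103 103 102  93  57  55
  55  78 125 165 162 111  54  51  52  51]
540 [106 105 106  99  82  84  99 103 102 103 102 103 102 102 102 100  73  61
  60  77 125 164 162 132 121 120 120 119]
548 [107 107 102 107 146 174 152  92  73  75  79  84  91  97 103 110 115 121
 128 133 138 152 159 131 121 120 119 119]
552 [107 107 104 107 145 174 151 131 135 140 145 151 155 159 161 161 160 158
 155 151 137 112 112 120 120 120 120 119]
crossbar [-3.5 98.6 30. ] [-1.  81.1 25. ]
hook shank/lip x [-10.1  92.8  30. ] [ 4.7 98.1 30. ]
```

The red cap at (503,240) gives the stud at tool (23.5, 88) mm. The throat is centred at y ≈ 89, and the hook's axis is near x ≈ -1.5. Blue's cap clears the descending hook by about 8 mm.

Call:
carry_out(moves="0 -1 12 0 0 0 40;0 -1 24 0 0 0 40;0 -1 32 0 0 0 40;0 -1 37 0 0 0 40;0 -1 40.5 0 0 0 40;0 -1 40.5 0 0 0 40;0 -1 40.5 0 0 0 40")

```text
time: 6.5
ee_pos: [0.5875, -0.0749, 0.0954]
tcp_rot: [152.0, -0.0, 90.1]
wrist_force: [1.3, -0.9, -1.0]
opening: 0.0427
grasp_force: 30.9
```

```bash
python3 - <<'E'
from h import *
from workcell import bot
o=bot.get_obs();p=o["ee_pos"];Rt=R.from_euler("xyz",o["tcp_rot"],degrees=True)
print(p,o["wrist_force"],o["opening"])
st=np.array([.56914,-.07405,.13162])+board_R(.2).apply([.0235,.0877,.0719]);print("stud mid est",st,"in tool",(Rt.inv().apply(st-p)*1000).round(1))
c=wristcam(bot);cv2.imwrite("pics/w6.png",c["img"][180:380,340:640,::-1].repeat(2,0).repeat(2,1))
E
```

```text
[ 0.58746382 -0.07490365  0.09544316] [ 1.28940462 -0.94712447 -0.95365045] 0.042716921792033874
stud mid est [ 0.6802468  -0.05016202  0.10930872] in tool [24.5 88.5 31.4]
```

View pics/w6.png

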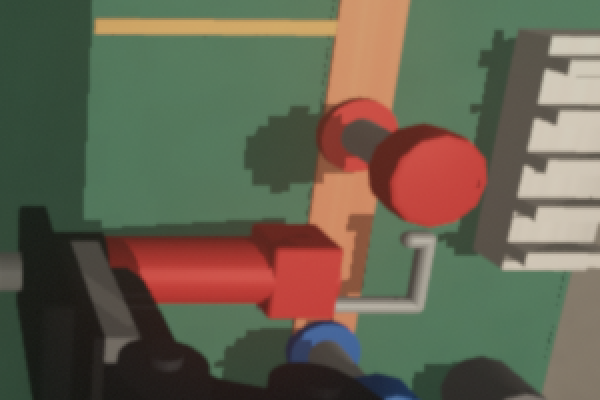

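The nose and hook sit between the red and blue studs at shank height, with the lip at crop (415,240) facing the red shank and no contact. Next I slide it on.

Call:
carry_out(moves="6 0 0 0 0 0 40;12 0 0 0 0 0 40;18 0 0 0 0 0 40;23 0 0 0 0 0 40;26 0 0 0 0 0 40;26 0 0 0 0 0 40;26 0 0 0 0 0 40")

```text
time: 7.25
ee_pos: [0.5873, -0.0487, 0.0953]
tcp_rot: [152.0, -0.0, 90.1]
wrist_force: [-0.4, 0.8, -0.8]
opening: 0.043
grasp_force: 30.9
```

```bash
python3 - <<'E'
from h import *
from workcell import bot
o=bot.get_obs();p=o["ee_pos"];Rt=R.from_euler("xyz",o["tcp_rot"],degrees=True)
print(p,o["wrist_force"],o["opening"],(Rt.inv().apply(np.array([.68025,-.05016,.10931])-p)*1000).round(1))
c=wristcam(bot);cv2.imwrite("pics/w7.png",c["img"][180:380,340:640,::-1].repeat(2,0).repeat(2,1))
E
```

```text
[ 0.58734013 -0.04872277  0.09528234] [-0.42083618  0.84390291 -0.8130642 ] 0.04301313415707853 [-1.7 88.6 31.2]
```

View pics/w7.png

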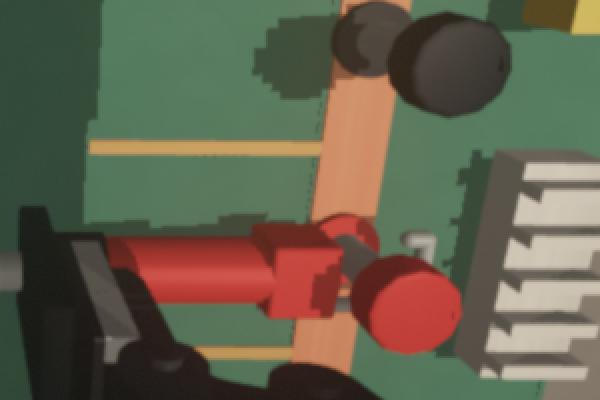

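The shank stands in the throat between nose and crossbar, with the wrist force below 1 N. Now I release gently.

Call:
carry_out(moves="0 0 0 0 0 0 46;0 0 0 0 0 0 48;0 0 0 0 0 0 50;0 0 0 0 0 0 52;0 0 0 0 0 0 54;0 0 0 0 0 0 56;0 0 0 0 0 0 58;0 0 0 0 0 0 62;0 0 0 0 0 0 70;0 0 0 0 0 0 80;0 0 0 0 0 0 85;0 0 0 0 0 0 85;0 0 0 0 0 0 85")

```text
time: 8.6
ee_pos: [0.5873, -0.0488, 0.0953]
tcp_rot: [152.0, -0.0, 90.1]
wrist_force: [0.1, 0.8, -0.7]
opening: 0.0851
grasp_force: 0.0
```

```bash
python3 - <<'E'
from h import *
from workcell import bot
o=bot.get_obs();print(o["ee_pos"],o["wrist_force"],o["opening"])
c=wristcam(bot);cv2.imwrite("pics/w8.png",c["img"][:,:,::-1])
E
```

```text
[ 0.58732861 -0.04883375  0.09527107] [ 0.0658513   0.76015961 -0.68610502] 0.08512521866407112
```

View pics/w8.png

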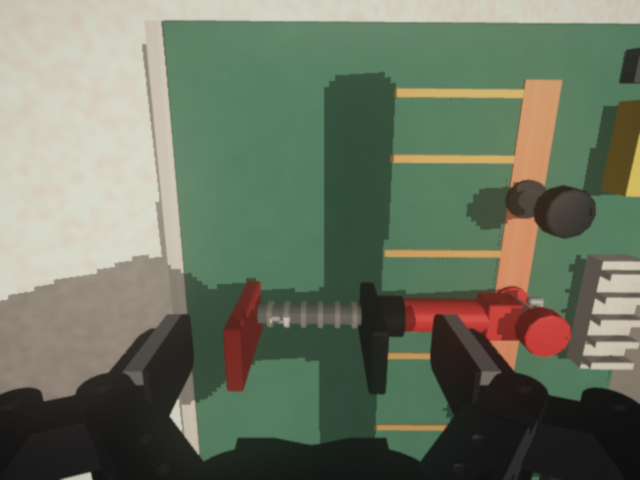

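The probe is clamped on the red stud, with the nose at (505,315) against the shank and the plates upright and free of the fingers. Next I back off along the tool axis and check again.

Call:
carry_out(moves="0 0 -15 0 0 0 85;0 0 -35 0 0 0 85;0 0 -60 0 0 0 85;0 -20 -80 0 0 0 85;0 -45 -95 0 0 0 85;0 -70 -100 0 0 0 85;0 -70 -100 0 0 0 85;0 -70 -100 0 0 0 85;0 -70 -100 0 0 0 85;0 -70 -100 0 0 0 85")

```text
time: 9.65
ee_pos: [0.4791, -0.0491, 0.1507]
tcp_rot: [152.0, -0.0, 90.1]
wrist_force: [0.1, 0.4, -0.4]
opening: 0.0852
grasp_force: 0.0
```

```bash
python3 - <<'E'
from h import *
from workcell import bot
o=bot.get_obs();print(o["ee_pos"],o["wrist_force"],o["time"])
c=wristcam(bot)
cv2.imwrite("pics/w9.png",c["img"][:,:,::-1])
E
```

```text
[ 0.47914727 -0.04908279  0.15074911] [ 0.06538937  0.38737092 -0.41527976] 9.65
```

View pics/w9.png

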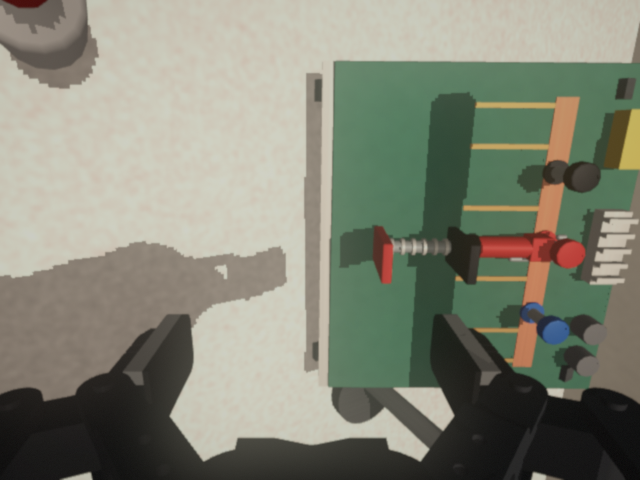

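The probe lies along the board, clamped on the red stud at (565,252), and the gripper is clear of everything. Handing in.

```bash
python3 -c "
from workcell import bot
print(bot.job_done())"
```

```text
the job is handed in; nothing more can be done
None
```

The probe is clamped on the red stud, lying along the board with the gripper clear, and the job was handed in at about 9.7 s; no verdict came back, and I viewed 12 pictures, two over the limit of 10.

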